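# Clear and clamp the tube shaker

### The arm

A 6-joint arm with a two-finger parallel gripper is mounted at the origin on a cart in front of the work surface, level with it; the furniture and walls round the work are solid. World frame = base frame: x ahead of the robot, y to its left, z up, the work surface at z = 0. Lengths are in m, angles in rad, forces in N, time in s.
With the tool pointing down it reaches from about 0.3 to 0.85 m from the base axis. Payload 4.2 kg.
Tool frame: the origin (TCP) lies at the very end of the fingers, on their centre line; the grasp point (between the pads) lies 19 mm behind it; z points along the fingers, y is the line along which they close (so a half turn about z gives the same grasp; the last joint's range is limited). The gripper opens to 91 mm and grips with 3 to 60 N. Pads are 32 mm wide; open, the fingers measure 118 mm over their backs; the gripper's body (76 mm by 178 mm) begins 60 mm behind the grasp point.
Start: joints at [-1.211, 0.32, 1.565, -0, 1.257, -0.02], TCP at [0.213, -0.534, 0.214] pointing down, gripper open.
Joint ranges: [-3.11, 3.11], [-0.84, 2.01], [0.21, 2.61], [-1.34, 4.49], [0.05, 2.63], [-2.56, 2.56]. Speed limits (rad/s): [2.57, 2.57, 3.14, 3.14, 3.14, 3.14].

### API

Orientations are given as a unit quaternion [x, y, z, w].
In Python, from cell import observe, snapshot, job_done, search_frame, outline_of, landmark_of gives the robot as it stands. The module is installed in compiled form; this text tells all that it offers.
- The arm moves only by the tool step_arm, never from a script. Its argument "series" is text: rows parted by semicolons, each of 5 numbers parted by spaces: the shift along the world's x, y, z in mm, then the turn about the world's z in rad, then the closure, from -1 (fully open) to 1 (shut). A call has 1 to 12 rows; each row shifts and turns the commanded pose from where the row before left it; what a row does not reach is not made up. A row lasts 1/8 s, in which the tool goes at most 62.5 mm and 10.7 degrees, less where a joint would pass 70% of its speed; a pose out of reach is approached as far as the arm can. A call is refused whole if a number of a shift passes 62.5 or a number of a turn 0.188, either way. A call with a gripper value outside its range is refused whole. The fingers move at their own pace and stop on an object; "grip_force" is the grip in N (left out, the last holds). Time passes only in rows, so rows that do not move let the fingers close. It gives the time, the measured TCP pose, the force, the opening and the grip force at its end, in the units of the state.
- observe(): the state, without advancing time (a new reading comes with each control period).
- snapshot(name): name is "scene" or "top"; returns a dict with "frame" (384x512x3 uint8, red, green, blue), "K" (3x3 intrinsics, pixels), "dist" ([k1, k2, p1, p2, k3] as OpenCV has them; the pictures are not rectified), "rvec" (rotation vector, rad) and "tvec" (3), from world to camera coordinates, as OpenCV has them. Camera axes: x right, y down, z forward; pixel columns grow to the right and rows downward; lengths in m; the calibration is good to about 2 mm. A picture is of the moment at which its call begins. There is no depth.
- job_done(): hands the job in; it is judged then, once.
Trained networks look in a picture, given as the dict that the camera call returned (one of the last four; its "shot" number tells which), for a name from the list of things; names that differ only in an ending like _2 or _b are one class to them, and where a whole thing is asked for, a point or a joint stands for the part that bears it (a point fixed in the world has none). Each returns a list of dicts, best first, with "confidence" (0 to 1); they miss things now and then, are a little off and sometimes report something else, mostly with a low value. They report only what shows in the picture. A call takes as long as a camera call.
- search_frame(picture, thing): "xy" ([column, row] in pixels, amid what is visible of it).
- outline_of(picture, thing): "pixels" (384x512 bool, what is visible of it) and "xy" ([column, row] in pixels, amid what is visible of it).
- landmark_of(picture, thing): "xy" ([column, row] in pixels: a listed point, or the origin of a listed thing).
The state is a dict: "time": time; "qpos": joint angles; "qvel": joint speeds; "effort": joint torques, N m; "eef_pos": TCP position; "orientation": TCP orientation; "force": force on the tool from outside, world axes, zero at the start; "torque": the same for the moment, N m; "width": opening from 0.0 (shut) to 1.0 (fully open); "grasp_force": force on a finger pad.
Only numpy, scipy, OpenCV 4.12 (cv2) and the standard library are available. Lean on these libraries where they do the work, as an engineer would, in place of code of your own. Each camera call takes 0.05 s, during which the arm holds its last target. There are 200 camera calls.

### The job

Somebody left the black marker standing in an end well of the tube shaker, where it would be thrown out: pull it out and put it in the glass beaker with the pen. Then turn the black wing knob clockwise until the hold-down plate is fully seated on the tubes, back it off a quarter turn so that the foam only just bears on the caps, and finish while still gripping the knob at that setting, for I am about to tighten its lock ring. Take care not to move the beaker, the flask, the timer or the petri dish.

Things in the scene. Friction and masses are not known exactly. Their poses are not given: they have to be found in the camera images.
- shaker: Tube shaker, fixed to the bench: white housing 150 mm (its x) by 230 mm (its y), 38 mm high, dark control panel on its -x face. Origin under its centre at bench height, z up. Above the housing a white tray 108 by 216 mm (top 91 mm above the bench) holds six fixed tubes with red caps under a hold-down plate.
- marker_center (a point): Centre of the loose black marker, 138 mm long, barrel 13 by 14 mm, about 20 g. It stands loosely in its well, nearly upright, foot 53 mm and top about 191 mm above the bench. Its z axis runs along it to the top end, 69 mm from this point. Fingers fit best before and behind it (closing along the shaker's x axis).
- beaker: Loose clear glass beaker, 83 mm wide, 111 mm high, 0.17 kg, mouth inside about 58 mm wide, floor 3 mm thick. Origin under its centre, z up. A blue pen stands along its inner wall on its +x side, 20 mm off centre, reaching 134 mm above the bench; the middle is free.
- knob_grip (a point): Centre of the black wing knob's grip, on its vertical axis, 221 mm above the bench when seated. The grip is a flat wing 52 mm long (this point's x axis), 12 mm thick (its y) and 26 mm high (13 mm up and down from here), with a white mark on top of its +x end. Under it only a 28 mm skirt and a 33 mm brass lock ring. Pinch it across the 12 mm.
- wing_knob (a joint): Angle of the wing knob, rad: 0 = plate fully seated (hard stop), larger = unscrewed (anticlockwise from above). The wing's x axis is the shaker's x axis turned anticlockwise by this angle. Starts 1.9 to 2.8 from the stop. It sinks 1.27 mm per rad as it is screwed down, takes about 0.1 N m to turn and stays where it is left.
- flask: Loose small conical flask, 60 mm wide, 97 mm high, origin under its centre; a bystander behind the shaker.
- timer: Loose bench timer, 58 by 72 by 19 mm, origin under its centre; a bystander in front of the shaker.
- petri_dish: Loose petri dish, 62 mm wide, 16 mm high, origin under its centre; a bystander to the left of the shaker.
- marker_well (a point): Mouth of the open round well, 22 mm wide and 38 mm deep, at the shaker's -y end, in which the marker stands; 91 mm above the bench, 90 mm from the knob's axis and 29 mm beyond the plate's end. A like well at the +y end is empty.
- plate_top (a point): Centre of the top face of the aluminium hold-down plate (96 mm by 122 mm, along the shaker's x and y; black foam beneath), 195 mm above the bench when seated, 4 mm more when raised. Only the wing knob on its centre and two 3 mm guide bushings stand higher.

How it is judged:
By the outcome, as a careful person would: the job done as asked, in the order asked, and still so for the second after the job is handed in, while the arm keeps its last pose, push and grip.
It also fails if it takes over 66 s, if anything falls off the work surface, if the arm or the gripper's body presses on something with over 40 N, if the wrist force passes 120 N, or if a joint passes its speed limit or range.

## Working session

There is one attempt and no reset: what is moved stays moved. The work goes in short steps, Python scripts to look and compute and a tool call to move; the robot and the scene stay as the last step left them, time stands still between calls to the robot, and variables do not carry over. Pictures are saved under pics/ and viewed, at most 10 in all, crops included, and the job is handed in when it is done.

Besides the shell and the picture viewer there is one more tool, called after ">>>" as name(argument=value, ...) on one line, values as JSON. step_arm: Moves the arm, as the interface text tells. Its arguments: {"type":"object","properties":{"series":{"type":"string"},"grip_force":{"type":"number"}},"required":["series"]}

```bash
mkdir -p pics
cat > h.py <<'E'
import numpy as np, cv2
from cell import *
def ray(p,xy):
    R=cv2.Rodrigues(np.array(p["rvec"],float))[0]; t=np.array(p["tvec"],float).ravel()
    u=cv2.undistortPoints(np.array([[xy]],float),np.array(p["K"],float),np.array(p["dist"],float))[0,0]
    return -R.T@t, R.T@np.array([u[0],u[1],1.])
def atz(p,xy,z):
    c,d=ray(p,xy); return c+d*(z-c[2])/d[2]
def tri(a,xa,b,xb):
    c1,d1=ray(a,xa); c2,d2=ray(b,xb)
    s=np.linalg.lstsq(np.c_[d1,-d2],c2-c1,rcond=None)[0]
    P,Q=c1+s[0]*d1,c2+s[1]*d2
    return (P+Q)/2, np.linalg.norm(P-Q)
def proj(p,X):
    return cv2.projectPoints(np.array(X,float).reshape(-1,3),np.array(p["rvec"],float),np.array(p["tvec"],float),np.array(p["K"],float),np.array(p["dist"],float))[0].reshape(-1,2)
def save(p,n): cv2.imwrite("pics/"+n,p["frame"][:,:,::-1])
E
python3 - <<'E'
from h import *
np.set_printoptions(precision=4,suppress=True)
s=snapshot("scene");t=snapshot("top");save(s,"s0.png");save(t,"t0.png")
cv2.imwrite("pics/both.png",cv2.resize(np.hstack([s["frame"],t["frame"]])[:,:,::-1],(800,300)))
Z=dict(shaker=0,marker_center=.122,beaker=0,knob_grip=.224,flask=0,timer=0,petri_dish=0,marker_well=.091,plate_top=.198)
for n,z in Z.items():
    a=landmark_of(s,n);b=landmark_of(t,n)
    for k,q,p in(("s",a,s),("t",b,t)):
        print(n,k,[(np.round(i["xy"],1),round(i["confidence"],2),atz(p,i["xy"],z)[:2]) for i in q[:2]])
    if a and b: print("   tri",*tri(s,a[0]["xy"],t,b[0]["xy"]))
print(observe())
E
```

```text
shaker s [(array([244.5, 234. ]), 0.83, array([0.5917, 0.0145])), (array([206.2, 209.4]), 0.73, array([ 0.8041, -0.0415]))]
shaker t [(array([243.9, 202.2]), 0.74, array([0.5779, 0.0095]))]
   tri [ 0.5846  0.0126 -0.0001] 0.014343435277840367
marker_center s [(array([302.1, 255.1]), 0.66, array([0.3148, 0.1431])), (array([266.4, 196.7]), 0.48, array([ 0.5507, -0.0708]))]
marker_center t [(array([270.8, 193.3]), 0.5, array([ 0.5795, -0.0868]))]
   tri [ 0.5331 -0.1251 -0.1337] 0.20356897091814785
beaker s [(array([318.2, 194.9]), 0.79, array([ 0.4672, -0.3528])), (array([267.4, 195.1]), 0.64, array([ 0.6477, -0.2492]))]
beaker t [(array([342.7, 221.7]), 0.58, array([ 0.4793, -0.3565]))]
   tri [ 0.4752 -0.3597 -0.0056] 0.010141982926618628
knob_grip s [(array([243.9, 176.6]), 0.43, array([ 0.5956, -0.0019]))]
knob_grip t [(array([240.4, 188.1]), 0.49, array([0.5807, 0.0158]))]
   tri [0.5801 0.0167 0.2369] 0.00534375212990551
flask s []
flask t [(array([252.3, 147.4]), 0.46, array([ 0.795 , -0.0367]))]
timer s [(array([299.6, 255.8]), 0.61, array([0.3739, 0.0216])), (array([247.4, 23
[... 471 characters left out ...]
5  0.0905] 0.0056778708254411085
plate_top s [(array([244. , 187.8]), 0.96, array([0.5813, 0.0216]))]
plate_top t [(array([240.7, 189.3]), 0.89, array([0.5828, 0.0155]))]
   tri [0.5843 0.0158 0.1939] 0.0013577032252412768
{'time': 1.0, 'qpos': array([-1.211 ,  0.3196,  1.5645,  0.    ,  1.2574, -0.02  ]), 'qvel': array([ 0.0006, -0.0002, -0.0007,  0.002 , -0.0016, -0.0006]), 'effort': array([  0.0022, -41.2351, -23.2235,   0.0728,   0.0375,   0.    ]), 'eef_pos': array([ 0.2132, -0.534 ,  0.214 ]), 'orientation': array([0.982 , 0.1888, 0.    , 0.    ]), 'force': array([ 0.2276, -0.4149,  0.6395]), 'torque': array([ 0.0011,  0.0396, -0.0429]), 'grasp_force': 0.0, 'width': 0.9988143113976795}
```

View pics/s0.png

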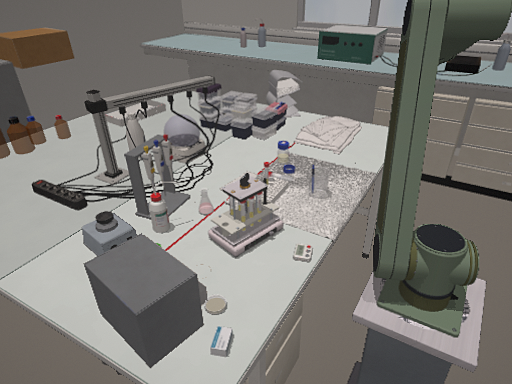

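View pics/t0.png

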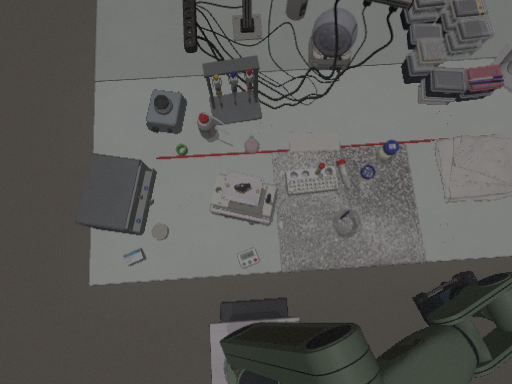

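The scene view shows the shaker around (245,215), with the marker at its right end (265,190) and the beaker and pen at (315,185). The top view has the knob at (243,187), the marker near (269,198), the beaker at (345,222), the timer at (248,258) and the dish at (160,231). I'll zoom in next.

Run:
```python
from h import *
np.set_printoptions(precision=4,suppress=True)
s=snapshot("scene");t=snapshot("top")
def crop(p,x,y,w,h,k): return cv2.resize(p["frame"][y:y+h,x:x+w,::-1],(w*k,h*k),interpolation=cv2.INTER_CUBIC)
cv2.imwrite("pics/c1.png",np.vstack([np.hstack([crop(s,205,160,80,60,5),crop(t,205,165,80,60,5)]),np.hstack([crop(s,270,150,80,60,5),crop(t,300,180,80,60,5)])]))
for n in ("marker_center","wing_knob","beaker","flask"):
  for k,p in(("s",s),("t",t)):
    for o in outline_of(p,n)[:2]:
      m=o["pixels"];ys,xs=np.nonzero(m);c=np.c_[xs,ys].astype(float);mu=c.mean(0);u,sv,v=np.linalg.svd(c-mu,full_matrices=False)
      print(n,k,round(o["confidence"],2),mu,len(c),v[0],[xs.min(),xs.max(),ys.min(),ys.max()])
# expected marker projections
for b,e in ((np.array([.5578,-.0725,.053]),np.array([.5578,-.0725,.191])),):
  print(proj(s,[b,e]),proj(t,[b,e]))
```

```text
marker_center s 0.45 [264.9853 193.5441] 68 [-0.0043  1.    ] [np.int64(263), np.int64(267), np.int64(179), np.int64(204)]
wing_knob s 0.55 [245.0467 180.4733] 150 [-0.1773  0.9842] [np.int64(240), np.int64(250), np.int64(172), np.int64(188)]
wing_knob t 0.6 [241.9485 186.5735] 136 [ 0.9822 -0.1878] [np.int64(234), np.int64(250), np.int64(182), np.int64(192)]
beaker s 0.6 [318.1154 181.9725] 546 [-0.0366  0.9993] [np.int64(309), np.int64(328), np.int64(166), np.int64(198)]
beaker t 0.81 [348.8313 219.775 ] 320 [-0.9348  0.3553] [np.int64(333), np.int64(361), np.int64(209), np.int64(231)]
flask s 0.77 [205.0816 202.6735] 245 [0.0804 0.9968] [np.int64(199), np.int64(212), np.int64(188), np.int64(213)]
flask t 0.69 [251.0864 143.5727] 220 [0.0281 0.9996] [np.int64(244), np.int64(258), np.int64(134), np.int64(152)]
flask t 0.5 [347.4107 220.3929] 504 [ 0.8652 -0.5015] [np.int64(333), np.int64(361), np.int64(208), np.int64(233)]
[[264.9686 212.1426]
 [264.7915 178.8049]] [[266.3598 203.3965]
 [268.0415 195.4954]]
```

View pics/c1.png

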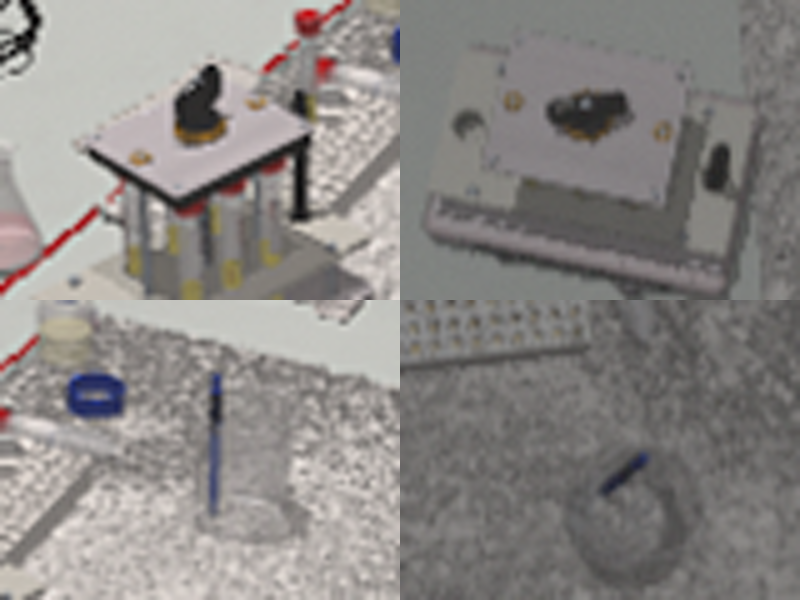

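The marker is nearly upright at about (0.558, -0.0725). The wing runs left-right, with its +x end to the left by the given range, at knob angle ≈ 2.0. Next I compute the pen position, the shaker yaw and the wing yaw.

Run:
```python
from h import *
np.set_printoptions(precision=4,suppress=True)
s=snapshot("scene");t=snapshot("top")
print("pentop",tri(s,(313,165),t,(349,211)), atz(t,(349,211),.134),atz(s,(313,165),.134))
print("penbot",atz(t,(340.4,218.4),.01),atz(s,(313,193),.01))
print("mk top",atz(t,(268.6,194),.191),atz(s,(265,179),.191))
for z,w in ((.0,'beaker'),):
  for p in(s,t):
    print([atz(p,i["xy"],0)[:2] for i in landmark_of(p,w)])
# beaker rim fit from top image crop: centre about (347.5,219)?
m=outline_of(t,"wing_knob")[0]["pixels"]; ys,xs=np.nonzero(m)
P=np.array([atz(t,(x,y),.234)[:2] for x,y in zip(xs,ys)]);print("wing c",P.mean(0));v=np.linalg.svd(P-P.mean(0))[2][0];print("wing yaw",np.arctan2(v[1],v[0])%np.pi)
# dark pixels only
g=t["frame"].max(2)[175:200,228:256]; ys,xs=np.nonzero(g<50);P=np.array([atz(t,(x+228,y+175),.234)[:2] for x,y in zip(xs,ys)]);v=np.linalg.svd(P-P.mean(0))[2][0];print(len(P),P.mean(0),"dark yaw",np.arctan2(v[1],v[0])%np.pi, (P-P.mean(0))@v@np.zeros(1) if 0 else np.ptp((P-P.mean(0))@v))
# plate corners in crop -> yaw
b1=atz(t,(205+513/5-80,165+100/5),.201);b2=atz(t,(205+662/5-80,165+131/5),.201);d=b1-b2;print("bush",b1,b2,"yaw",np.arctan2(d[1],d[0])-np.pi/2,(b1+b2)/2)
w1=atz(t,landmark_of(t,"marker_well")[0]["xy"],.091);w2=atz(t,(205+468/5-80,165+124/5),.091);d=w2-w1;print(w1,w2,np.arctan2(d[1],d[0])-np.pi/2,(w1+w2)/2,np.linalg.norm(d))
```

```text
pentop (array([ 0.4977, -0.3475,  0.1328]), np.float64(0.0011223400495982225)) [ 0.498 -0.347  0.134] [ 0.4963 -0.3455  0.134 ]
penbot [ 0.491  -0.3468  0.01  ] [ 0.4857 -0.3409  0.01  ]
mk top [ 0.5627 -0.0747  0.191 ] [ 0.5565 -0.0717  0.191 ]
[array([ 0.4642, -0.3396])]
[array([ 0.4687, -0.3503])]
wing c [0.5828 0.0107]
wing yaw 1.654659250656912
53 [0.581  0.0078] dark yaw 1.7770613877450727 0.04531206099924723
bush [0.5992 0.0573 0.201 ] [ 0.5722 -0.0384  0.201 ] yaw -0.27530753357536564 [0.5857 0.0094 0.201 ]
[ 0.5646 -0.0795  0.091 ] [0.611 0.096 0.091] -0.25887938092722407 [0.5878 0.0083 0.091 ] 0.18153605283323535
```

>>> step_arm(series="0 0 16 0.15 -1; 30 50 10 0.15 -1; 40 50 10 0.15 -1; 40 50 10 0.15 -1; 40 50 10 0.15 -1; 40 50 0 0.15 -1; 40 50 0 0 -1; 40 50 0 0 -1; 30 50 0 0 -1; 0 0 0 0 -1")

```text
time: 3.05
eef_pos: [0.5076, -0.1397, 0.2687]
orientation: [0.8, 0.599, 0.0, -0.0]
force: [-0.2, -0.2, -0.7]
width: 0.999
grasp_force: 0.0
```

>>> step_arm(series="26 32 0 0 -1; 26 33 0 0 -1; 0 0 -40 0 -1; 0 0 -40 0 -1; 0 0 -26 0 -1; 0 0 0 0 -1; 0 0 0 0 -1")

```text
time: 3.92
eef_pos: [0.5587, -0.0788, 0.1642]
orientation: [0.802, 0.597, 0.001, 0.001]
force: [-0.1, -0.3, -0.2]
width: 1.0
grasp_force: 0.0
```

Run:
```python
from h import *
s=snapshot("scene");t=snapshot("top")
def crop(p,x,y,w,h,k): return cv2.resize(p["frame"][y:y+h,x:x+w,::-1],(w*k,h*k),interpolation=cv2.INTER_CUBIC)
cv2.imwrite("pics/c2.png",np.hstack([crop(s,225,145,80,80,5),crop(t,225,160,80,80,5)]))
o=observe();print(o["eef_pos"],o["force"],proj(s,[o["eef_pos"]]),proj(t,[o["eef_pos"]]))
```

```text
[ 0.55894852 -0.07852329  0.16458788] [-0.21320256 -0.44112003  0.05055873] [[265.40625694 184.61360613]] [[269.45914431 196.6950987 ]]
```

View pics/c2.png

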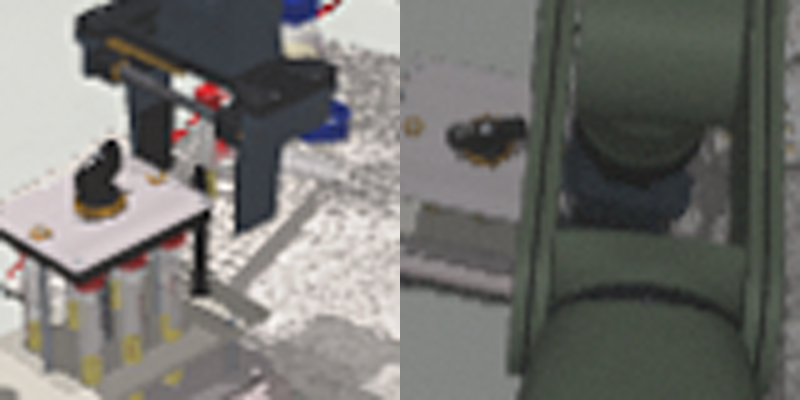

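The marker at scene (265,190) is between the two fingers at (255,165) and (276,180). I close on it.

>>> step_arm(series="0 0 0 0 0.2; 0 0 0 0 0.5; 0 0 0 0 1; 0 0 0 0 1; 0 0 0 0 1; 0 0 0 0 1; 0 0 0 0 1", grip_force=15)

```text
time: 4.9
eef_pos: [0.558, -0.078, 0.1629]
orientation: [0.802, 0.597, -0.0, 0.0]
force: [-0.4, -0.5, 0.3]
width: 0.26
grasp_force: 0.0
```

>>> step_arm(series="0 0 0 0 1; 0 0 0 0 1; 0 0 0 0 1; 0 0 0 0 1")

```text
time: 5.4
eef_pos: [0.558, -0.078, 0.1629]
orientation: [0.802, 0.597, -0.0, -0.0]
force: [0.4, -0.5, -0.1]
width: 0.145
grasp_force: 15.0
```

>>> step_arm(series="0 0 20 0 1; 0 0 40 0 1; 0 0 40 0 1; 0 0 22 0 1; -15 -45 0 -0.17 1; -15 -45 0 -0.17 1; -15 -45 0 -0.17 1; -15 -45 0 -0.17 1; -15 -45 0 -0.17 1; -14 -50 0 -0.15 1; 0 0 0 0 1; 0 0 0 0 1")

```text
time: 6.9
eef_pos: [0.469, -0.3526, 0.2847]
orientation: [0.99, 0.14, -0.0, -0.0]
force: [-0.9, 0.9, 0.6]
width: 0.145
grasp_force: 15.0
```

Run:
```python
from h import *
np.set_printoptions(precision=4,suppress=True)
s=snapshot("scene");t=snapshot("top")
def crop(p,x,y,w,h,k): return cv2.resize(p["frame"][y:y+h,x:x+w,::-1],(w*k,h*k),interpolation=cv2.INTER_CUBIC)
cv2.imwrite("pics/c3.png",np.hstack([crop(s,285,110,80,100,5),crop(t,300,160,80,100,5)]))
o=observe();print(o["eef_pos"],o["orientation"],o["force"],o["width"])
B=np.array([.474,-.351,0])
for n in("marker_center","beaker"):
  for k,p in(("s",s),("t",t)):
    for o2 in outline_of(p,n)[:1]:
      ys,xs=np.nonzero(o2["pixels"]);print(n,k,o2["confidence"],o2["xy"],xs.min(),xs.max(),ys.min(),ys.max())
      if k=="s":
        for y in range(ys.min(),ys.max(),5):print(y,xs[ys==y].min(),xs[ys==y].max())
a=np.linspace(0,2*np.pi,60)
for k,p in(("s",s),("t",t)):
  C=np.concatenate([proj(p,B+np.c_[.0415*np.cos(a),.0415*np.sin(a),0*a+z]) for z in(.0,.111)]);print(k,"pred",C.min(0),C.max(0),C.mean(0))
tp=o["eef_pos"];print("mk expected",proj(s,[tp,tp-[0,0,.109]]))
```

```text
[ 0.4694 -0.3519  0.285 ] [ 0.9901  0.1403  0.0001 -0.0002] [ 0.0417 -0.7253 -0.7983] 0.14301771416165546
marker_center t 0.6 [244.0, 197.7] 211 276 171 223
beaker s 0.82 [317.5, 180.9] 308 329 166 197
166 313 318
171 310 329
176 310 328
181 309 329
186 308 328
191 309 327
196 311 325
beaker t 0.6 [341.4, 223.0] 332 352 209 233
s pred [306.2821 165.95  ] [329.1106 200.1868] [317.3098 182.7927]
t pred [330.3455 207.0655] [361.3119 234.2596] [345.3121 220.8926]
mk expected [[323.1014 129.6375]
 [320.8525 156.2232]]
```

View pics/c3.png

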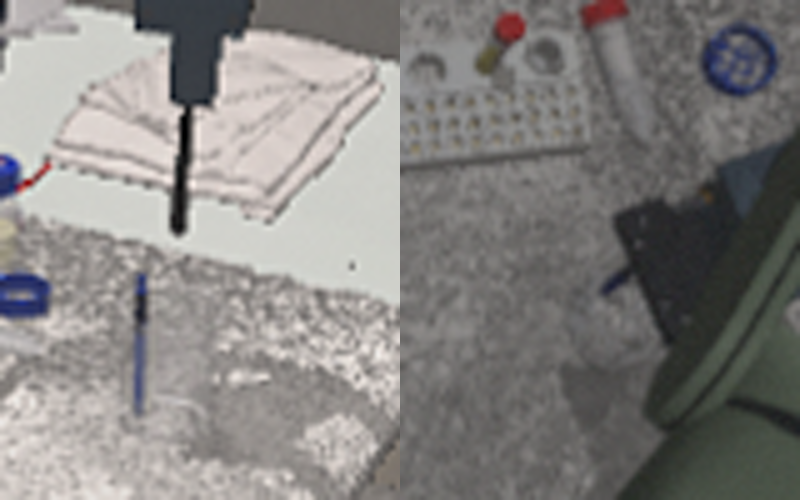

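The marker hangs straight: its tip is at scene (320.6,156.4), as predicted. The pen is at scene (313,165–193), clear of the path. I lower the marker into the beaker.

>>> step_arm(series="-2 0 -40 0 1; 0 0 -40 0 1; 0 0 -40 0 1; 0 0 -25 0 1; 0 0 -15 0 1; 0 0 -8 0 1; 0 0 0 0 1")

```text
time: 8.07
eef_pos: [0.4673, -0.353, 0.1172]
orientation: [0.99, 0.14, 0.0, 0.0]
force: [-0.0, 0.9, -0.5]
width: 0.145
grasp_force: 15.0
```

>>> step_arm(series="0 0 0 0 0.6; 0 0 0 0 0.6; 0 0 0 0 0.5")

```text
time: 8.45
eef_pos: [0.4672, -0.3532, 0.1174]
orientation: [0.99, 0.139, 0.0, 0.0]
force: [-0.6, -0.2, -0.0]
width: 0.245
grasp_force: 0.0
```

Run:
```python
from h import *
np.set_printoptions(precision=4,suppress=True)
s=snapshot("scene");t=snapshot("top")
def crop(p,x,y,w,h,k): return cv2.resize(p["frame"][y:y+h,x:x+w,::-1],(w*k,h*k),interpolation=cv2.INTER_CUBIC)
cv2.imwrite("pics/c4.png",crop(s,285,130,80,80,6))
o=observe();print(o["eef_pos"],o["force"],o["width"],o["grasp_force"])
```

```text
[ 0.4671 -0.353   0.1172] [-0.4572  0.0321  0.3281] 0.25188119765097244 0.0
```

View pics/c4.png

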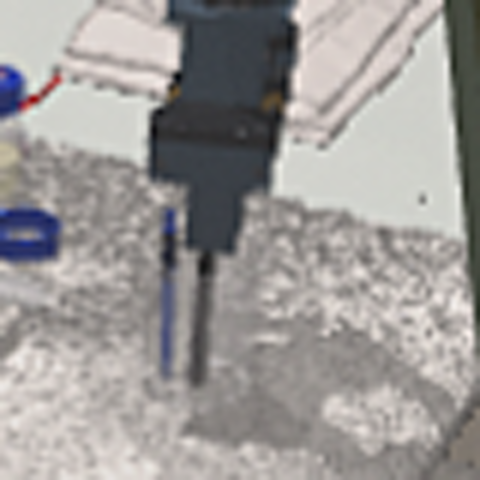

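The marker stands in the beaker at scene (319,172–194), beside the pen at (313,165–193). I release and rise.

>>> step_arm(series="0 0 0 0 0.1; 0 0 0 0 0; 0 0 0 0 0; 0 0 15 0 0; 0 0 40 0 0; 0 0 50 0 0; 0 0 60 0 0; 0 0 0 0.18 -0.3; 0 0 0 0.18 -0.3; 0 0 0 0.18 -0.3")

```text
time: 9.8
eef_pos: [0.4671, -0.353, 0.2834]
orientation: [0.916, 0.401, 0.0, 0.001]
force: [-0.3, 0.1, 0.6]
width: 0.648
grasp_force: 0.0
```

Run:
```python
from h import *
np.set_printoptions(precision=4,suppress=True)
s=snapshot("scene");t=snapshot("top")
def crop(p,x,y,w,h,k): return cv2.resize(p["frame"][y:y+h,x:x+w,::-1],(w*k,h*k),interpolation=cv2.INTER_CUBIC)
cv2.imwrite("pics/c5.png",np.vstack([np.hstack([crop(s,285,140,50,60,6),crop(t,320,195,50,60,6)]),np.hstack([crop(s,230,160,30,30,10),crop(t,227,172,30,30,10)])]))
o=observe();print(o["eef_pos"],o["orientation"],o["force"],o["width"])
print("grip",[atz(t,i["xy"],.224) for i in landmark_of(t,"knob_grip")],[atz(s,i["xy"],.224) for i in landmark_of(s,"knob_grip")])
# render wing: fit yaw with both masks
from scipy.optimize import minimize
from scipy.ndimage import gaussian_filter
M=[]
for p in(s,t):
  o2=outline_of(p,"wing_knob"); M.append((p,o2[0]["pixels"].astype(float)))
def model(p,c,yaw):
  im=np.zeros((384*4,512*4),np.uint8)
  def hull(X):
    h=cv2.convexHull(((proj(p,X)+.5)*4).astype(np.float32)).astype(np.int32);cv2.fillConvexPoly(im,h,1)
  a=np.linspace(0,2*np.pi,24)
  hull(np.concatenate([c+np.c_[.014*np.cos(a),.014*np.sin(a),0*a+z] for z in(-.018,-.013)]))
  R=np.array([[np.cos(yaw),-np.sin(yaw)],[np.sin(yaw),np.cos(yaw)]])
  hull([np.r_[c[:2]+R@[x,y],c[2]+z] for x in(-.026,.026) for y in(-.006,.006) for z in(-.013,.013)])
  return cv2.resize(im.astype(np.float32),(512,384),interpolation=cv2.INTER_AREA)
sl=(slice(160,205),slice(225,265))
for which in([0],[1],[0,1]):
  best=[]
  for yaw in np.arange(1.2,2.5,.05):
    for dx in np.arange(-.006,.0061,.003):
      for dy in np.arange(-.006,.0121,.003):
        c=np.array([.583+dx,.010+dy,.2237])
        e=sum(((model(M[k][0],c,yaw)-M[k][1])[sl]**2).sum() for k in which);best.append((e,yaw,*c[:2]))
  best.sort();print(which,np.array(best[:4]))
```

```text
[ 0.4671 -0.353   0.2831] [0.9172 0.3984 0.0004 0.0007] [0.1197 0.2788 0.2171] 0.6491414073544987
grip [array([0.5796, 0.0197, 0.224 ])] [array([0.5891, 0.0094, 0.224 ])]
[0] [[14.5195  1.75    0.58    0.019 ]
 [15.9805  1.75    0.58    0.016 ]
 [17.5898  1.7     0.58    0.019 ]
 [17.9492  1.8     0.58    0.019 ]]
[1] [[24.7891  1.65    0.586   0.01  ]
 [25.6172  1.7     0.586   0.01  ]
 [25.7266  1.55    0.586   0.013 ]
 [25.832   1.6     0.586   0.01  ]]
[0, 1] [[54.4961  1.7     0.583   0.013 ]
 [54.6133  1.75    0.583   0.013 ]
 [55.8867  1.75    0.583   0.016 ]
 [57.1211  1.7     0.583   0.016 ]]
```

View pics/c5.png

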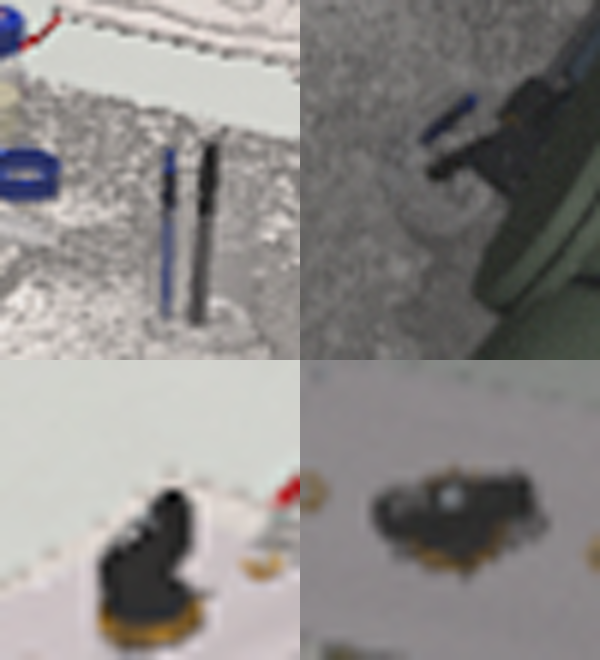

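Marker and pen both stand in the beaker (scene (320,178) and (313,178)). The wing in the top view runs left-right, with a lighter patch on its left end (266 px crop area), which gives yaw ≈ 1.72. Now to the knob.

>>> step_arm(series="13 41 0 0.1 -0.3; 13 41 0 0.1 -0.3; 13 41 0 0.1 -0.3; 13 41 0 0.1 -0.3; 13 41 0 0.1 -0.3; 13 41 0 0.1 -0.3; 13 41 0 0.1 -0.3; 13 41 0 0.1 -0.3; 13 38 0 0.1 -0.3; 0 0 -40 0 -0.3; 0 0 -30 0 -0.3; 0 0 0 0 -0.3")

```text
time: 11.6
eef_pos: [0.5826, 0.0132, 0.2098]
orientation: [0.653, 0.758, -0.002, -0.002]
force: [0.4, 0.2, 0.5]
width: 0.647
grasp_force: 0.0
```

Run:
```python
from h import *
np.set_printoptions(precision=4,suppress=True)
s=snapshot("scene");t=snapshot("top")
def crop(p,x,y,w,h,k): return cv2.resize(p["frame"][y:y+h,x:x+w,::-1],(w*k,h*k),interpolation=cv2.INTER_CUBIC)
cv2.imwrite("pics/c6.png",crop(s,205,140,80,70,8))
o=observe();print(o["eef_pos"],o["orientation"],o["force"],o["torque"],o["width"],o["qpos"])
```

```text
[0.5847 0.013  0.2129] [0.6528 0.7575 0.0005 0.0006] [0.4748 0.2145 0.1452] [-0.0449 -0.1298  0.0258] 0.6518735189949505 [ 0.0025  0.335   1.5443  0.      1.2608 -0.1457]
```

View pics/c6.png

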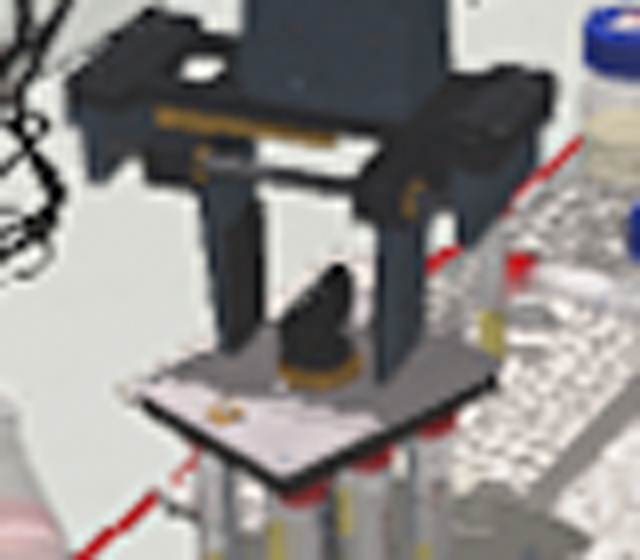

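The wing sits between the fingers (scene (245,180), fingers at (234,175) and (255,175)). I close on it.

>>> step_arm(series="0 0 0 0 0.4; 0 0 0 0 1; 0 0 0 0 1; 0 0 0 0 1; 0 0 0 0 1; 0 0 0 0 1; 0 0 0 0 1; 0 0 0 0 1", grip_force=30)

```text
time: 12.7
eef_pos: [0.5849, 0.0131, 0.2122]
orientation: [0.653, 0.758, 0.001, 0.001]
force: [3.4, 0.3, 0.2]
width: 0.133
grasp_force: 30.0
```

```bash
cat > o.py <<'E'
from h import *
np.set_printoptions(precision=4,suppress=True)
o=observe();q=o["orientation"];print(o["time"],o["eef_pos"],"psi",2*np.arctan2(q[1],q[0])-np.pi/2,o["force"],o["torque"],o["width"],o["grasp_force"],o["qpos"][5],o["effort"][5])
E
python3 o.py
```

```text
12.7 [0.5849 0.0131 0.2122] psi 0.14889899516413463 [3.4448 0.2773 0.1817] [ 0.1225 -0.9234 -0.0833] 0.13318698535530613 29.971250295639038 -0.1463242326505813 -0.0889051565900445
```

>>> step_arm(series="1 0 0 0 1; 0 0 -0.2 -0.15 1; 0 0 -0.2 -0.15 1; 0 0 -0.2 -0.15 1; 0 0 -0.2 -0.15 1; 0 0 -0.2 -0.15 1; 0 0 -0.2 -0.15 1; 0 0 -0.2 -0.15 1; 0 0 -0.2 -0.15 1; 0 0 -0.2 -0.15 1; 0 0 0 0 1; 0 0 0 0 1")

```text
time: 14.2
eef_pos: [0.5876, 0.0115, 0.2105]
orientation: [0.983, 0.184, 0.003, 0.002]
force: [8.9, -3.7, -1.8]
width: 0.132
grasp_force: 30.0
```

```bash
python3 o.py
```

```text
14.2 [0.5876 0.0115 0.2105] psi -1.2009585480317277 [ 8.9316 -3.6586 -1.844 ] [-0.5895 -1.4927 -0.0831] 0.13178014997926438 29.970251619815826 1.2036799325573737 -0.0797130586579442
```

>>> step_arm(series="3 -1.5 0 0 1; 0 0 0 0 1; 0 0 -0.2 -0.15 1; 0 0 -0.2 -0.15 1; 0 0 -0.1 -0.1 1; 0 0 0 0 1; 0 0 0 0 1")

```text
time: 15.08
eef_pos: [0.588, 0.0105, 0.2098]
orientation: [1.0, -0.014, 0.0, 0.001]
force: [1.4, -5.1, 3.1]
width: 0.133
grasp_force: 30.0
```

```bash
python3 o.py
```

```text
15.075 [0.588  0.0105 0.2098] psi -1.5995475067943046 [ 1.4397 -5.0846  3.1047] [-0.9037 -0.231  -0.0993] 0.13337431517093992 29.974671006202698 1.599811576844894 -0.06625296548008919
```

>>> step_arm(series="0 -1.5 0 -0.05 1; 0 0 0 -0.05 1; 0 0 0 -0.05 1; 0 0 0 0 1; 0 0 0 0 1")

```text
time: 15.7
eef_pos: [0.5879, 0.01, 0.2097]
orientation: [0.996, -0.089, -0.0, 0.0]
force: [1.7, -2.6, 3.3]
width: 0.129
grasp_force: 30.0
```

```bash
python3 o.py
```

```text
15.7 [0.5879 0.01   0.2097] psi -1.7499868448626055 [ 1.6678 -2.621   3.3425] [-0.4276 -0.2533 -0.0535] 0.12850079069710238 29.974536895751953 1.747576048557101 -0.06830973783507943
```

>>> step_arm(series="0 0 0 -0.05 1; 0 0 0 -0.05 1; 0 0 0 0 1; 0 0 0 0 1")

```text
time: 16.2
eef_pos: [0.5879, 0.0098, 0.2096]
orientation: [0.99, -0.139, -0.0, 0.0]
force: [1.8, -2.4, 2.4]
width: 0.131
grasp_force: 30.0
```

```bash
python3 o.py
```

```text
16.2 [0.5879 0.0098 0.2096] psi -1.8501246475768935 [ 1.7961 -2.4026  2.4496] [-0.6022 -0.1972 -0.0224] 0.1313985365706234 29.977455139160156 1.847678493389207 -0.03574633039534092
```

>>> step_arm(series="0 0 0 -0.04 1; 0 0 0 -0.04 1; 0 0 0 0 1; 0 0 0 0 1")

```text
time: 16.7
eef_pos: [0.5881, 0.0098, 0.2096]
orientation: [0.984, -0.178, 0.0, 0.0]
force: [1.4, -3.8, 2.2]
width: 0.144
grasp_force: 31.3
```

```bash
python3 o.py
```

```text
16.7 [0.5881 0.0098 0.2096] psi -1.9286427921422213 [ 1.3975 -3.8339  2.2058] [-0.6988 -0.2861  1.1272] 0.14411886082285286 31.345693952171132 1.9265591378080276 1.1307254433631897
```

>>> step_arm(series="0 0 0 -0.04 1; 0 0 0 -0.04 1; 0 0 0 0 1; 0 0 0 0 1")

```text
time: 17.2
eef_pos: [0.5881, 0.0098, 0.2096]
orientation: [0.976, -0.218, 0.0, 0.0]
force: [1.8, -4.7, 2.1]
width: 0.166
grasp_force: 32.2
```

```bash
python3 o.py
```

```text
17.2 [0.5881 0.0098 0.2096] psi -2.009797112081564 [ 1.8058 -4.7304  2.118 ] [-0.7678 -0.3087  1.1498] 0.16577105175819146 32.21053381450474 2.0074625000271697 1.1452141776680946
```

The hard stop is reached: torque 1.15 N m, and the fingers are being wedged open. I ease back and find exactly where contact begins.

>>> step_arm(series="0 0 0 0.08 1; 0 0 0 0.08 1; 0 0 0 0 1; 0 0 0 0 1")

```text
time: 17.7
eef_pos: [0.5876, 0.0099, 0.2096]
orientation: [0.99, -0.141, -0.0, 0.0]
force: [0.4, -4.5, 4.1]
width: 0.13
grasp_force: 30.0
```

```bash
python3 o.py
```

```text
17.7 [0.5876 0.0099 0.2096] psi -1.853175411214045 [ 0.4009 -4.5221  4.1113] [-0.788   0.1113  0.0441] 0.1298244432102612 29.971834123134613 1.8504271150370608 0.049026450142264366
```

>>> step_arm(series="0 0 0 -0.015 1; 0 0 0 0 1")

```text
time: 17.95
eef_pos: [0.5876, 0.0099, 0.2096]
orientation: [0.989, -0.147, -0.0, 0.0]
force: [-1.2, -4.4, 4.5]
width: 0.131
grasp_force: 29.9
```

```bash
python3 o.py
```

```text
17.95 [0.5876 0.0099 0.2096] psi -1.8658639527545606 [-1.1934 -4.4326  4.5018] [-0.8178  0.2969  0.5036] 0.13141057428511532 29.93247628211975 1.863576569388264 0.5394576117396355
```

>>> step_arm(series="0 0 0 -0.015 1; 0 0 0 0 1")

```text
time: 18.2
eef_pos: [0.5876, 0.0099, 0.2095]
orientation: [0.988, -0.154, -0.0, 0.0]
force: [-1.2, -5.2, 4.3]
width: 0.134
grasp_force: 30.0
```

```bash
python3 o.py
```

```text
18.2 [0.5876 0.0099 0.2095] psi -1.8806634674775076 [-1.2472 -5.2176  4.3135] [-0.8618  0.3362  0.7456] 0.13353773344979358 30.01152276992798 1.8784555273424497 0.7764351926743984
```

>>> step_arm(series="0 0 0 -0.015 1; 0 0 0 0 1")

```text
time: 18.45
eef_pos: [0.5876, 0.0099, 0.2096]
orientation: [0.987, -0.161, -0.0, 0.0]
force: [-1.7, -5.1, 4.4]
width: 0.137
grasp_force: 30.3
```

```bash
python3 o.py
```

```text
18.45 [0.5876 0.0099 0.2096] psi -1.8951350227461043 [-1.6504 -5.0742  4.4474] [-0.8537  0.3721  0.9022] 0.13701639067244561 30.259315073490143 1.893002499570158 0.9217090532183647
```

Torque rises from ψ ≈ -1.853, so that is the zero; it agrees with the shaker yaw from vision (-0.28). A quarter turn back means ψ = -0.282.

>>> step_arm(series="0 -1 0 0.05 1; 0 0 0.2 0.15 1; 0 0 0.2 0.15 1; 0 0 0.2 0.15 1; 0 0 0.2 0.15 1; 0 0 0.2 0.15 1; 0 0 0.2 0.15 1; 0 0 0.2 0.15 1; 0 0 0.2 0.15 1; 0 0 0.2 0.15 1; 0 0 0.2 0.15 1; 0 0 0 0 1")

```text
time: 19.95
eef_pos: [0.5863, 0.0125, 0.2115]
orientation: [0.819, 0.574, 0.0, -0.004]
force: [-5.7, 4.6, 5.0]
width: 0.13
grasp_force: 30.0
```

```bash
python3 o.py
```

```text
19.95 [0.5863 0.0125 0.2115] psi -0.34694052445033785 [-5.7082  4.5668  4.9646] [0.4557 0.6889 0.1007] 0.12988791914032977 29.97069150209427 0.3426172678321333 -0.13664258178323507
```

Remaining turn is +0.065. I'll also relieve the side load and lift slightly.

>>> step_arm(series="-1 1 0.3 0.04 1; -0.5 0.5 0.2 0.025 1; 0 0 0 0 1; 0 0 0 0 1")

```text
time: 20.45
eef_pos: [0.5861, 0.0126, 0.2116]
orientation: [0.799, 0.601, 0.001, -0.002]
force: [-2.2, 5.6, 1.2]
width: 0.128
grasp_force: 30.0
```

```bash
python3 o.py
python3 - <<'E'
from h import *
s=snapshot("scene");t=snapshot("top")
def crop(p,x,y,w,h,k): return cv2.resize(p["frame"][y:y+h,x:x+w,::-1],(w*k,h*k),interpolation=cv2.INTER_CUBIC)
cv2.imwrite("pics/c7.png",np.hstack([crop(s,190,140,140,130,5)]))
for n,z in(("beaker",0),("petri_dish",0),("timer",0),("flask",0)):
  print(n,[np.round(atz(p,i["xy"],z)[:2],3) for p in(s,t) for i in landmark_of(p,n)[:1]])
E
```

```text
20.45 [0.5861 0.0126 0.2116] psi -0.2818048793569061 [-2.2014  5.6184  1.2005] [0.8146 0.2431 0.0989] 0.127563455341347 29.972503781318665 0.2799626862045585 0.08760267170146108
beaker [array([ 0.467, -0.353]), array([ 0.475, -0.348])]
petri_dish [array([0.491, 0.341])]
timer [array([0.375, 0.011])]
flask [array([ 0.803, -0.035])]
```

View pics/c7.png

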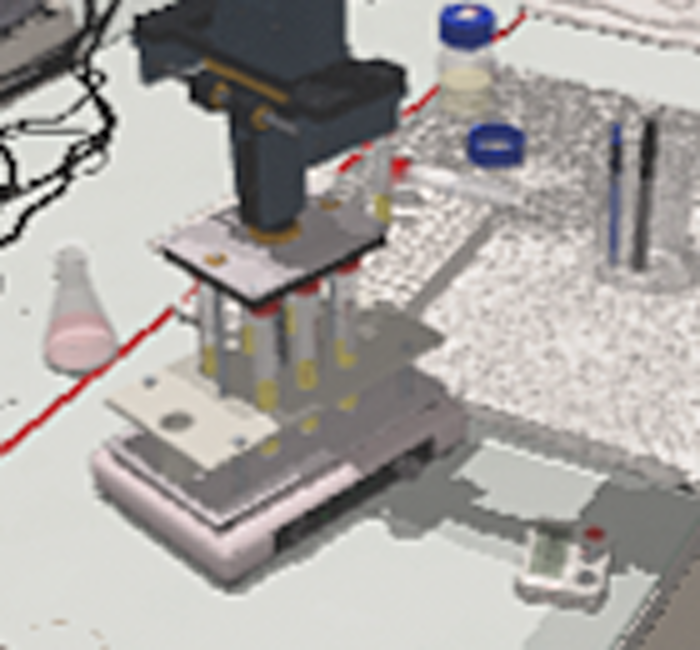

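The gripper holds the knob at ψ = -0.282, a quarter turn off the stop. The marker and pen stand in the beaker (scene (318,178)), and the flask, timer and beaker look undisturbed. Handing in.

```bash
python3 -c "
from cell import *
print(job_done())"
```

```text
the job is handed in; nothing more can be done
None
```

I put the marker in the beaker with the pen, turned the knob down to its hard stop and backed it off a quarter turn (1.57 rad); the gripper still holds it at that setting, and the job was handed in at about 20.5 s.

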